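Find and seat the rocking organiser cover

ROBOT

A 6-joint arm with a two-finger parallel gripper is mounted at the origin on the work surface. World frame = base frame: x ahead of the robot, y to its left, z up, the work surface at z = 0. Lengths are in mm, angles in rad, forces in N, time in s.
With the tool pointing down it reaches from about 275 to 850 mm from the base axis. Payload 19 kg.
Tool frame: the origin (TCP) lies midway between the tips of the shut fingers; the grasp point (between the pads) lies 19 mm behind it; z points along the fingers, x is the direction in which the jaws open and shut, and the axes are right-handed (so a half turn about z gives the same grasp; the last joint's range is limited). The gripper opens to 85 mm and grips with 20 to 120 N. Pads are 22 mm wide; open, the fingers measure 114 mm over their backs; the gripper's body (76 mm by 85 mm) begins 54 mm behind the grasp point. The pads swing forward as they close: fully open they stand 13 mm farther back than shut.
Start: joints at [-1.368, 0.15, 1.437, -0, 1.554, -0.134], TCP at [189.993, -542.672, 231.267] pointing down, gripper open.
Joint ranges: [-2.8, 2.8], [-0.68, 2.1], [0.12, 2.68], [-1.39, 4.53], [0.16, 2.79], [-2.81, 2.81]. Speed limits (rad/s): [1.89, 1.89, 2.22, 3.01, 3.01, 3.01].

INTERFACE

Orientations are given as [roll, pitch, yaw] about the fixed x, y, z axes, in that order (R = Rz(yaw) Ry(pitch) Rx(roll)).
In Python, from rig import ctrl gives the robot as it stands.
- The arm moves only by the tool servo_tool, never from a script. Its argument "deltas" is a list of rows, each a list of 7 numbers: the shift along the tool's x, y, z in m, then the turn, a rotation vector about the tool's x, y, z in degrees, then the closure, from -1 (fully open) to 1 (shut). A call has 1 to 10 rows; each row shifts and turns the commanded pose from where the row before left it, along the tool's axes as they then stand; what a row does not reach is not made up. A row lasts 1/10 s, in which the tool goes at most 50 mm and 8.59 degrees, less where a joint would pass 70% of its speed; a pose out of reach is approached as far as the arm can. A call with a gripper value outside its range is refused whole. The fingers move at their own pace and stop on an object; "newtons" is the grip in N (left out, the last holds). Time passes only in rows, so rows that do not move let the fingers close. It gives the time, the measured TCP pose, the force and the opening at its end, in the units of the state.
- ctrl.state(): the state, without advancing time (a new reading comes with each control period).
- ctrl.read_camera(name): name is "scene" or "top"; returns a dict with "img" (480x640x3 uint8, red, green, blue), "range_z" (480x640 float32, mm along the optical axis (not along the pixel's ray), 0 where there is no reading), "camera_matrix" (3x3 intrinsics, pixels), "k1" (the pictures are not rectified: a ray, as slopes to the right and down, at radius r is drawn at 1 + k1 r^2 times it, then the intrinsics apply), "position" and "orientation" of the camera in the world. Camera axes: x right, y down, z forward; pixel columns grow to the right and rows downward; lengths in mm; the calibration is good to about 2 mm. A picture is of the moment at which its call begins.
- ctrl.sign_off(): hands the job in, once; it reports no verdict.
Trained networks look in a picture, given as the dict that the camera call returned (one of the last four; its "shot" number tells which), for a name from the list of things; names that differ only in an ending like _2 or _b are one class to them, and where a whole thing is asked for, a point or a joint stands for the part that bears it (a point fixed in the world has none). Each returns a list of dicts, best first, with "confidence" (0 to 1); they miss things now and then, are a little off and sometimes report something else, mostly with a low value. They report only what shows in the picture. A call takes as long as a camera call.
- ctrl.boxes_of(picture, label): "point" ([x, y, z] in mm, in world coordinates, good to about 4 mm: the middle of the surface that is visible of it).
- ctrl.trace(picture, label): "pixels" (480x640 bool, what is visible of it).
- ctrl.place_of(picture, label): "point" ([x, y, z] in mm, in world coordinates, good to about 4 mm: a listed point, or the origin of a listed thing).
The state is a dict: "clock": time; "q": joint angles; "dq": joint speeds; "effort": joint torques, N m; "tool_pos": TCP position; "ee_rot": TCP orientation; "contact_force": force on the tool from outside, world axes, zero at the start; "wrist_torque": the same for the moment, N m; "gripper_width": finger opening in mm.
Only numpy, scipy, OpenCV 4.12 (cv2) and the standard library are available. Lean on these libraries where they do the work, as an engineer would, in place of code of your own. Each camera call takes 0.05 s, during which the arm holds its last target. There are 200 camera calls.

TASK

One of the four covers on the desk organiser is not seated. Press the covers gently near their ends until you find the one that rocks, tipping one of its ends right down, then press that cover in the middle until it is fully home and level. Only fingertip pressing is needed: lift nothing, do not lean hard on anything, and leave the pencil cup, stapler and compass alone.

Things in the scene. Friction and masses are not known exactly. Their poses are not given: they have to be found in the camera images.
- organiser: Beech organiser box fixed to the desk, 198 (its x) x 166 (its y) x 38 mm tall, walls and partitions 10 mm; origin centre of its underside, z up. Four identical cells in two rows of two, each with an identical plain beech cover 80 mm long (organiser x) x 64 mm wide (y), 12 mm thick, 2 mm gaps around. Three covers are firm and do not move; one, in any of the cells, is loose.
- place_1 (a point): middle of the cover in the cell at organiser (+47, +39) mm, at the mean height of the cover tops as found (43.5 mm over the desk). Each top stands at its own height, 42 to 45 mm over the desk, 4 to 7 mm above the box rim, so height does not tell which is loose. Axes as the organiser's.
- place_2 (a point): the same for the cell at organiser (+47, -39) mm
- place_3 (a point): the same for the cell at organiser (-47, +39) mm
- place_4 (a point): the same for the cell at organiser (-47, -39) mm
- cover_rock (a joint): angle of the loose cover about the line across its middle (parallel to organiser y), rad: 0 level, positive with its +x end down. 1 to 2 N on the last 20 mm of either end tips that end about 4 mm down onto its ledge (0.12 rad; the other end rises as much); it stays so until pressed elsewhere. Gentle pressing of an end does not seat it; its feet are 34 mm from the middle.
- cover_seat (a joint): how far the middle of the loose cover has been pushed down, m: 0 as found, 0.004 fully home (it stops there, both ends rest on the ledge, it no longer rocks). A tight fit: it needs about 12 to 15 N pressed within 5 mm of its middle line, and then stays; negative if pulled up.
- pencil_cup: square white ceramic pencil cup, 75 x 75 x 95 mm, pencils stand to about 130 mm; origin centre of its underside; loose, to be left alone
- stapler: grey stapler lying along its x, 140 x 36 x 44 mm; origin centre of its underside; loose, to be left alone
- compass: steel drawing compass lying flat, half open, about 140 x 50 x 10 mm, its head towards its +x; origin under its middle; loose, to be left alone

How it is judged:
By the outcome, as a careful person would: the job done as asked, in the order asked, and still so for the second after the job is handed in, with the robot touching nothing.
It also fails if it takes over 48 s, if anything falls off the work surface, if the arm or the gripper's body presses on something with over 40 N, if the wrist force passes 120 N, or if a joint passes its speed limit or range.

## Working session

There is one attempt and no reset: what is moved stays moved. The work goes in short steps, Python scripts to look and compute and a tool call to move; the robot and the scene stay as the last step left them, time stands still between calls to the robot, and variables do not carry over. Pictures are saved under pics/ and viewed, about 8 in all and at most 12, crops included, and the job is handed in when it is done.

Besides the shell and the picture viewer there is one more tool, called after ">>>" by a JSON object that holds its "name" and its "arguments". servo_tool: Moves the arm, as the interface text tells. Its arguments: {"type":"object","properties":{"deltas":{"type":"array"},"newtons":{"type":"number"}},"required":["deltas"]}

```bash
ls; mkdir -p pics
python3 - <<'E'
from rig import ctrl
import cv2,numpy as np
for n in("top","scene"):
    p=ctrl.read_camera(n); cv2.imwrite(f"pics/{n}0.png",p["img"][:,:,::-1])
    print(n,p["position"],p["orientation"],p["camera_matrix"],p["k1"])
    for l in("organiser","place_1","place_2","place_3","place_4","pencil_cup","stapler","compass"):
        print(l,[(np.round(d["point"],1),round(d["confidence"],2)) for d in ctrl.place_of(p,l)][:4])
    np.savez(f"{n}0.npz",**{k:np.array(v) for k,v in p.items()})
print(ctrl.state())
E
```

```text
pics
top [ 535.11271722   62.55543514 1018.66114333] [-3.06348961  0.01651042 -1.55038613] [[473.80305237   0.         321.31414535]
 [  0.         473.80305237 235.57455841]
 [  0.           0.           1.        ]] -0.06241733466472635
organiser [(array([550.4, -99. ,  -2.9]), 0.57)]
place_1 [(array([ 605. , -114.3,   40.8]), 0.92), (array([486.4, -78.1,  45.6]), 0.79), (array([570.5, -42.8,  42.3]), 0.67), (array([ 515.5, -155.5,   45.5]), 0.64)]
place_2 [(array([ 605. , -114.3,   40.8]), 0.92), (array([486.4, -78.1,  45.6]), 0.79), (array([570.5, -42.8,  42.3]), 0.67), (array([ 515.5, -155.5,   45.5]), 0.64)]
place_3 [(array([ 605. , -114.3,   40.8]), 0.92), (array([486.4, -78.1,  45.6]), 0.79), (array([570.5, -42.8,  42.3]), 0.67), (array([ 515.5, -155.5,   45.5]), 0.64)]
place_4 [(array([ 605. , -114.3,   40.8]), 0.92), (array([486.4, -78.1,  45.6]), 0.79), (array([570.5, -42.8,  42.3]), 0.67), (array([ 515.5, -155.5,   45.5]), 0.64)]
pencil_cup [(array([454.1, 112.7,   1.2]), 0.84), (array([ 7.253e+02, -1.680e+01, -3.000e-01]), 0.58)]
stapler [(array([ 590. , -261.5,   -1.4])
[... 715 characters left out ...]
), 0.37)]
{'clock': 0.9, 'q': array([-1.36804332e+00,  1.50486121e-01,  1.43739258e+00,  1.97122353e-05,
        1.55379856e+00, -1.34017289e-01]), 'dq': array([-1.18923256e-03, -1.19007696e-03, -1.35059338e-03, -9.95104357e-08,
       -1.03735919e-03,  1.23919426e-03]), 'effort': array([ 6.88550645e-04, -7.12810349e+01, -5.71045411e+01, -3.16922433e-05,
        1.67589158e-03, -1.41779452e-05]), 'tool_pos': array([ 189.97581464, -542.68147075,  231.27817039]), 'ee_rot': array([-3.14156182e+00,  8.12155748e-05, -1.23402636e+00]), 'contact_force': array([ 0.26557027,  0.43077403, -0.47328223]), 'wrist_torque': array([-0.00644674,  0.01742651, -0.01570427]), 'gripper_width': 85.35062525272815}
```

View pics/top0.png

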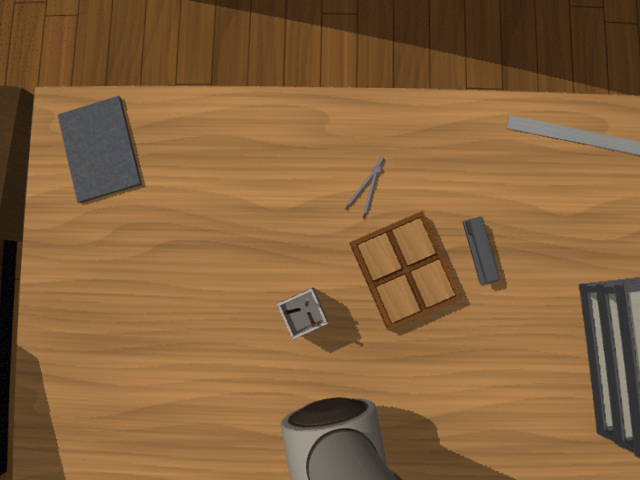

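```bash
cat > h.py <<'E'
import numpy as np,cv2
from scipy.spatial.transform import Rotation as R
def cloud(p):
    K=np.array(p["camera_matrix"]);k=float(p["k1"]);z=np.array(p["range_z"])
    v,u=np.mgrid[:480,:640].astype(np.float32)
    n=cv2.undistortPoints(np.stack([u.ravel(),v.ravel()],1)[:,None].astype(np.float64),K,np.array([k,0,0,0,0]))[:,0]
    P=np.c_[n*z.ravel()[:,None],z.ravel()]
    W=P@R.from_euler("xyz",p["orientation"]).as_matrix().T+np.array(p["position"])
    W[z.ravel()==0]=np.nan
    return W.reshape(480,640,3)
E
python3 - <<'E'
from h import *
p=np.load("top0.npz");W=cloud(p)
d=np.nanmedian(W[380:,:,2]);print("desk",d)
X=W.reshape(-1,3); near=np.hypot(X[:,0]-545,X[:,1]+98)<150
near&=(X[:,2]>28)&(X[:,2]<60)
m=near.reshape(480,640).astype(np.uint8)
n,l,s,_=cv2.connectedComponentsWithStats(cv2.morphologyEx(m,cv2.MORPH_OPEN,np.ones((3,3))))
i=1+s[1:,4].argmax();Q=W[l==i][:,:2].astype(np.float32)
r=cv2.minAreaRect(Q);print(r)
c=np.array(r[0]);a=np.radians(r[2]); 
if r[1][0]<r[1][1]: a-=np.pi/2
a=(a+np.pi/2)%np.pi-np.pi/2
ex=np.array([np.cos(a),np.sin(a)]);ey=np.array([-ex[1],ex[0]]);print("yaw",np.degrees(a))
for sx in(1,-1):
  for sy in(1,-1):
    o=c+47*sx*ex+39*sy*ey;e=(X[:,:2]-o)
    f=lambda lo,hi:np.nanmedian(X[(np.abs(e@ey)<25)&(e@ex>lo)&(e@ex<hi),2])
    print(sx,sy,o,[round(f(*t),2) for t in((-38,-20),(-10,10),(20,38))])
E
```

```text
desk 0.3916221104605029
((544.3426513671875, -95.52488708496094), (198.28919982910156, 166.5836944580078), 24.616458892822266)
yaw 24.61645889282227
1 1 [570.8259898  -40.49187167] [np.float64(42.33), np.float64(42.29), np.float64(42.33)]
1 -1 [ 603.31626299 -111.40295789] [np.float64(41.78), np.float64(41.64), np.float64(41.73)]
-1 1 [485.36903975 -79.64681628] [np.float64(43.34), np.float64(43.76), np.float64(44.36)]
-1 -1 [ 517.85931293 -150.5579025 ] [np.float64(44.47), np.float64(44.8), np.float64(44.58)]
```

>>> {"name": "servo_tool", "arguments": {"deltas": [[0, 0, 0, 0, 0, -5.3, 1], [-0.0248, -0.041, 0, 0, 0, 0, 1], [-0.0248, -0.041, 0, 0, 0, 0, 1], [-0.0248, -0.041, 0, 0, 0, 0, 1], [-0.0248, -0.041, 0, 0, 0, 0, 1], [-0.0248, -0.041, 0, 0, 0, 0, 1], [-0.0248, -0.041, 0.01, 0, 0, 0, 1], [-0.0248, -0.041, 0.01, 0, 0, 0, 1], [-0.0248, -0.041, 0.01, 0, 0, 0, 1], [-0.0248, -0.041, 0.01, 0, 0, 0, 1]]}}

```text
clock: 1.9
tool_pos: [433.3, -184.3, 191.2]
ee_rot: [-3.141, -0.001, -1.142]
contact_force: [1.5, -1.1, 0.2]
gripper_width: -0.4
```

>>> {"name": "servo_tool", "arguments": {"deltas": [[-0.0245, -0.0407, 0.01, 0, 0, 0, 1], [-0.0245, -0.0407, 0.01, 0, 0, 0, 1], [-0.0245, -0.0406, 0.01, 0, 0, 0, 1], [0, 0, 0.045, 0, 0, 0, 1], [0, 0, 0.045, 0, 0, 0, 1], [0, 0, 0.008, 0, 0, 0, 1], [0, 0, 0, 0, 0, 0, 1], [0, 0, 0, 0, 0, 0, 1]]}}

```text
clock: 2.7
tool_pos: [513.9, -69.1, 65.5]
ee_rot: [-3.14, -0.002, -1.142]
contact_force: [-0.4, -0.2, -0.1]
gripper_width: 0.1
```

Run:
```python
from rig import ctrl
s=ctrl.state();print(s["clock"],s["tool_pos"],s["ee_rot"],s["contact_force"])
```

```text
2.7 [513.93996423 -69.10423356  65.4902355 ] [-3.13970641e+00 -1.53099270e-03 -1.14203062e+00] [-0.39655298 -0.16769941 -0.08000949]
```

>>> {"name": "servo_tool", "arguments": {"deltas": [[0, -0.001, 0.01, 0, 0, 0, 1], [0, 0, 0.007, 0, 0, 0, 1], [0, 0, 0.001, 0, 0, 0, 1], [0, 0, 0.001, 0, 0, 0, 1], [0, 0, 0, 0, 0, 0, 1]]}}

```text
clock: 3.2
tool_pos: [513.9, -68.1, 44.4]
ee_rot: [-3.141, 0.0, -1.142]
contact_force: [0.6, -0.7, -0.3]
gripper_width: -0.0
```

>>> {"name": "servo_tool", "arguments": {"deltas": [[0, 0, 0.001, 0, 0, 0, 1], [0, 0, 0, 0, 0, 0, 1]]}}

```text
clock: 3.4
tool_pos: [514.1, -68.1, 43.5]
ee_rot: [-3.141, -0.0, -1.141]
contact_force: [0.1, 0.3, 1.0]
gripper_width: -0.2
```

>>> {"name": "servo_tool", "arguments": {"deltas": [[0, 0, 0.001, 0, 0, 0, 1], [0, 0, 0, 0, 0, 0, 1]]}}

```text
clock: 3.6
tool_pos: [514.0, -68.1, 42.4]
ee_rot: [-3.141, -0.0, -1.141]
contact_force: [1.6, -0.3, 2.5]
gripper_width: 0.1
```

>>> {"name": "servo_tool", "arguments": {"deltas": [[0, 0, 0.001, 0, 0, 0, 1], [0, 0, 0, 0, 0, 0, 1]]}}

```text
clock: 3.8
tool_pos: [513.9, -68.1, 41.3]
ee_rot: [-3.141, 0.0, -1.141]
contact_force: [1.9, -0.1, 2.8]
gripper_width: -0.2
```

>>> {"name": "servo_tool", "arguments": {"deltas": [[0, 0, 0.0005, 0, 0, 0, 1], [0, 0, 0, 0, 0, 0, 1]]}}

```text
clock: 4.0
tool_pos: [514.0, -68.1, 41.0]
ee_rot: [-3.141, -0.0, -1.141]
contact_force: [2.2, 1.4, 5.0]
gripper_width: -0.0
```

```bash
cat > m.py <<'E'
from rig import ctrl
from h import *
def look():
    C=np.array([544.34,-95.52]);a=np.radians(24.6);ex=np.array([np.cos(a),np.sin(a)]);ey=np.array([-ex[1],ex[0]])
    for n in("top","scene"):
        p=ctrl.read_camera(n);X=cloud(p).reshape(-1,3);print(n)
        for sx in(1,-1):
            for sy in(1,-1):
                e=X[:,:2]-C-47*sx*ex-39*sy*ey;u=e@ex
                print((sx,sy),[(round(float(np.nanmedian(X[k,2])),1),int(k.sum())) for k in[(np.abs(e@ey)<25)&(u>t-5)&(u<t+5)&(X[:,2]<52)&(X[:,2]>34) for t in(-33,-20,0,20,33)]])
    s=ctrl.state();print(s["clock"],s["tool_pos"],s["contact_force"]);return p
if __name__=="__main__":look()
E
python3 m.py
```

```text
top
(1, 1) [(nan, 0), (nan, 0), (41.5, 3), (42.7, 82), (42.3, 115)]
(1, -1) [(41.9, 23), (41.7, 56), (41.8, 110), (41.7, 115), (41.9, 117)]
(-1, 1) [(nan, 0), (nan, 0), (nan, 0), (nan, 0), (nan, 0)]
(-1, -1) [(nan, 0), (nan, 0), (nan, 0), (nan, 0), (nan, 0)]
scene
(1, 1) [(44.5, 69), (44.4, 68), (44.2, 78), (44.3, 82), (44.2, 88)]
(1, -1) [(43.5, 70), (43.9, 76), (43.6, 84), (43.7, 79), (43.6, 85)]
(-1, 1) [(50.5, 2), (47.9, 20), (46.0, 30), (43.1, 33), (41.6, 59)]
(-1, -1) [(46.7, 56), (46.7, 62), (46.7, 64), (46.5, 64), (46.5, 68)]
4.1 [513.96621438 -68.12616625  41.0028735 ] [1.92149602 1.17570111 5.43510107]
  return np.nanmean(a, axis, out=out, keepdims=keepdims)
```

>>> {"name": "servo_tool", "arguments": {"deltas": [[0, 0, -0.006, 0, 0, 0, 1], [0, 0, -0.008, 0, 0, 0, 1], [-0.0014, 0.0154, 0, 0, 0, 0, 1], [0, 0.0154, 0, 0, 0, 0, 1], [0, 0, 0, 0, 0, 0, 1], [0, 0, 0.005, 0, 0, 0, 1], [0, 0, 0.002, 0, 0, 0, 1], [0, 0, 0, 0, 0, 0, 1], [0, 0, 0, 0, 0, 0, 1]]}}

```text
clock: 5.0
tool_pos: [485.4, -79.5, 47.6]
ee_rot: [3.141, 0.0, -1.141]
contact_force: [-0.4, -0.1, -0.3]
gripper_width: 0.4
```

>>> {"name": "servo_tool", "arguments": {"deltas": [[0, 0, 0.001, 0, 0, 0, 1], [0, 0, 0.001, 0, 0, 0, 1], [0, 0, 0, 0, 0, 0, 1]]}}

```text
clock: 5.3
tool_pos: [485.2, -79.6, 45.6]
ee_rot: [3.141, 0.0, -1.141]
contact_force: [0.6, -0.5, 0.2]
gripper_width: 0.1
```

>>> {"name": "servo_tool", "arguments": {"deltas": [[0, 0, 0.001, 0, 0, 0, 1], [0, 0, 0, 0, 0, 0, 1]]}}

```text
clock: 5.5
tool_pos: [485.3, -79.7, 44.9]
ee_rot: [3.142, -0.0, -1.141]
contact_force: [-0.9, -0.5, 2.7]
gripper_width: 0.0
```

>>> {"name": "servo_tool", "arguments": {"deltas": [[0, 0, 0.001, 0, 0, 0, 1], [0, 0, 0, 0, 0, 0, 1]]}}

```text
clock: 5.7
tool_pos: [485.1, -79.8, 44.1]
ee_rot: [3.141, -0.0, -1.141]
contact_force: [-4.9, -1.0, 8.9]
gripper_width: -0.0
```

```bash
python3 m.py 2>/dev/null | sed -n '6,$p'
```

```text
scene
(1, 1) [(44.4, 70), (44.4, 71), (44.3, 76), (44.2, 80), (44.3, 83)]
(1, -1) [(43.6, 67), (43.8, 75), (43.6, 78), (43.6, 77), (43.4, 85)]
(-1, 1) [(47.7, 26), (47.0, 30), (45.6, 49), (44.1, 67), (43.0, 72)]
(-1, -1) [(46.9, 57), (46.8, 56), (46.7, 65), (46.7, 64), (46.5, 75)]
5.8 [485.09868952 -79.82650304  44.10416591] [-5.4326934  -0.83859589  8.10413704]
```

>>> {"name": "servo_tool", "arguments": {"deltas": [[0, 0, 0.0005, 0, 0, 0, 1], [0, 0, 0, 0, 0, 0, 1]]}}

```text
clock: 6.0
tool_pos: [485.0, -79.8, 43.6]
ee_rot: [3.141, -0.0, -1.141]
contact_force: [-5.4, -1.0, 10.2]
gripper_width: 0.2
```

>>> {"name": "servo_tool", "arguments": {"deltas": [[0, 0, 0.0005, 0, 0, 0, 1], [0, 0, 0.0005, 0, 0, 0, 1], [0, 0, 0, 0, 0, 0, 1]]}}

```text
clock: 6.3
tool_pos: [485.0, -79.8, 42.7]
ee_rot: [3.141, -0.0, -1.141]
contact_force: [-5.0, -0.7, 9.6]
gripper_width: 0.1
```

>>> {"name": "servo_tool", "arguments": {"deltas": [[0, 0, 0.0005, 0, 0, 0, 1], [0, 0, 0.0005, 0, 0, 0, 1], [0, 0, 0, 0, 0, 0, 1]]}}

```text
clock: 6.6
tool_pos: [484.9, -79.9, 41.6]
ee_rot: [3.141, -0.0, -1.141]
contact_force: [-6.6, -1.3, 10.4]
gripper_width: 0.1
```

>>> {"name": "servo_tool", "arguments": {"deltas": [[0, 0, 0.0005, 0, 0, 0, 1], [0, 0, 0, 0, 0, 0, 1]]}}

```text
clock: 6.8
tool_pos: [484.9, -79.9, 41.2]
ee_rot: [3.141, -0.0, -1.141]
contact_force: [-7.0, -1.4, 10.2]
gripper_width: -0.2
```

```bash
python3 m.py 2>/dev/null | sed -n '9,$p'
```

```text
(-1, 1) [(43.7, 22), (43.8, 22), (42.9, 43), (42.2, 66), (41.5, 68)]
(-1, -1) [(46.8, 54), (46.8, 58), (46.7, 62), (46.7, 61), (46.9, 69)]
6.9 [484.92093403 -79.89697629  41.13597902] [-6.7526705  -3.02577474 10.03837828]
```

>>> {"name": "servo_tool", "arguments": {"deltas": [[0, 0, 0.0005, 0, 0, 0, 1], [0, 0, 0.0005, 0, 0, 0, 1], [0, 0, 0, 0, 0, 0, 1]]}}

```text
clock: 7.2
tool_pos: [484.9, -79.9, 40.1]
ee_rot: [3.141, -0.0, -1.141]
contact_force: [-8.3, -2.2, 10.0]
gripper_width: 0.2
```

>>> {"name": "servo_tool", "arguments": {"deltas": [[0, 0, 0.0005, 0, 0, 0, 1], [0, 0, 0, 0, 0, 0, 1]]}}

```text
clock: 7.4
tool_pos: [484.9, -80.0, 39.7]
ee_rot: [3.141, -0.0, -1.141]
contact_force: [-9.3, -2.7, 12.3]
gripper_width: 0.2
```

>>> {"name": "servo_tool", "arguments": {"deltas": [[0, 0, 0.0005, 0, 0, 0, 1], [0, 0, 0, 0, 0, 0, 1]]}}

```text
clock: 7.6
tool_pos: [484.9, -80.0, 39.5]
ee_rot: [3.141, -0.0, -1.141]
contact_force: [-11.2, -2.4, 17.5]
gripper_width: -0.0
```

>>> {"name": "servo_tool", "arguments": {"deltas": [[0, 0, 0.0003, 0, 0, 0, 1], [0, 0, 0, 0, 0, 0, 1]]}}

```text
clock: 7.8
tool_pos: [484.9, -80.0, 39.4]
ee_rot: [3.141, -0.0, -1.141]
contact_force: [-12.6, -1.1, 21.1]
gripper_width: 0.2
```

```bash
python3 m.py 2>/dev/null | sed -n '9,$p'
```

```text
(-1, 1) [(41.6, 20), (41.6, 24), (41.1, 44), (41.4, 60), (41.6, 66)]
(-1, -1) [(46.7, 56), (46.9, 58), (46.5, 52), (46.6, 64), (46.6, 71)]
7.9 [484.9016833  -79.97564935  39.44056859] [-13.15055519  -1.97878004  21.77954165]
```

>>> {"name": "servo_tool", "arguments": {"deltas": [[0, 0, -0.002, 0, 0, 0, 1], [0, 0, -0.01, 0, 0, 0, 1], [0, 0, -0.04, 0, 0, 0, 1], [0, 0, -0.045, 0, 0, 0, 1], [0, 0, -0.045, 0, 0, 0, 1], [0.024, 0.04, 0, 0, 0, 0, 1], [0.024, 0.04, 0, 0, 0, 0, 1], [0.024, 0.04, 0, 0, 0, 0, 1], [0.024, 0.04, 0, 0, 0, 0, 1], [0.024, 0.04, 0, 0, 0, 0, 1]]}}

```text
clock: 8.9
tool_pos: [352.1, -273.2, 181.3]
ee_rot: [-3.141, -0.001, -1.141]
contact_force: [1.2, -0.4, -0.6]
gripper_width: -0.1
```

>>> {"name": "servo_tool", "arguments": {"deltas": [[0.024, 0.04, 0, 0, 0, 0, 1], [0.024, 0.04, 0, 0, 0, 0, 1], [0.024, 0.04, 0, 0, 0, 0, 1], [0.024, 0.04, 0, 0, 0, 0, 1], [0, 0, 0, 0, 0, 0, 1], [0, 0, 0, 0, 0, 0, 1]]}}

```text
clock: 9.5
tool_pos: [247.2, -426.3, 180.6]
ee_rot: [-3.141, 0.0, -1.144]
contact_force: [0.1, 1.0, 0.3]
gripper_width: -0.2
```

Run:
```python
from m import *
p=look();cv2.imwrite("pics/end.png",p["img"][:,:,::-1])
```

```text
top
(1, 1) [(42.4, 119), (42.4, 119), (41.9, 119), (42.5, 119), (42.5, 118)]
(1, -1) [(41.9, 115), (41.7, 116), (41.6, 116), (41.6, 117), (42.0, 116)]
(-1, 1) [(39.4, 114), (39.3, 116), (39.0, 116), (39.5, 118), (39.3, 120)]
(-1, -1) [(44.5, 117), (44.4, 120), (44.7, 122), (44.3, 119), (44.2, 119)]
scene
(1, 1) [(44.5, 65), (44.3, 78), (44.4, 82), (44.1, 83), (44.4, 87)]
(1, -1) [(43.8, 70), (43.7, 72), (43.8, 86), (43.7, 86), (43.7, 83)]
(-1, 1) [(41.5, 53), (41.3, 57), (41.4, 57), (41.6, 59), (41.3, 69)]
(-1, -1) [(46.7, 57), (46.8, 65), (46.7, 61), (46.7, 63), (46.5, 69)]
9.6 [ 248.28519512 -425.31653788  180.75304791] [ 0.16907336 -0.0669658  -0.63142272]
```

View pics/end.png

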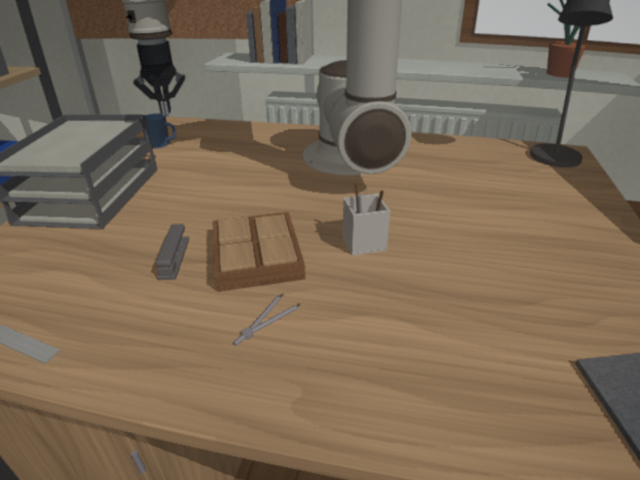

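The picture shows the covers around pixel (257,242), flat and undisturbed, with the cup (366,223), stapler (171,250) and compass (266,318) in place. The arm is clear. I'm handing in now.

```bash
python3 -c "
from rig import ctrl
print(ctrl.sign_off())"
```

```text
the job is handed in; nothing more can be done
None
```

The loose cover is now fully home and level, and the job was handed in at about 9.6 s. It is the cover nearest the pencil cup, centred at about world (485, -80) mm.

- **Finding it:** In the first depth picture, this cover sloped slightly where the others looked flat, so I tested it first. About 2 to 5 N on one end tipped that end right down, and the scene camera saw the other end rise, at about 0.13 rad. That settled it, so I did not press the other three covers.
- **Seating it:** I pressed at its middle. It levelled and went down at about 10 to 12 N, then stopped hard. I ended the press at about 21 N downward, with about 13 N sideways from friction.
- **Last checks:** With the arm clear, its top reads flat within 0.5 mm from end to end in both cameras. It sits about 4.4 mm lower than at first by the top camera (43.8 to 39.3 mm), and the fingertip readings gave about 4 mm. The other covers did not change, the cup, stapler and compass look in place, and the force on the tool is near zero.
- **Disagreement:** The scene camera reads all heights about 2 mm higher than the top camera, which is within its calibration error. I did not press the ends again to confirm it no longer rocks.

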